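# Prove the roller limit switch by hand, then park the carriage dog on it

### The arm

A 7-joint arm with a two-finger parallel gripper is mounted at the origin on a cart in front of the work surface, level with it; the furniture and walls round the work are solid. World frame = base frame: x ahead of the robot, y to its left, z up, the work surface at z = 0. Lengths are in mm, angles in rad, forces in N, time in s.
With the tool pointing down it reaches from about 400 to 875 mm from the base axis. Payload 4.4 kg.
Tool frame: the origin (TCP) lies at the very end of the fingers, on their centre line; the grasp point (between the pads) lies 19 mm behind it; z points along the fingers, y is the line along which they close (so a half turn about z gives the same grasp; the last joint's range is limited). The gripper opens to 85 mm and grips with 20 to 120 N. Pads are 22 mm wide; open, the fingers measure 114 mm over their backs; the gripper's body (76 mm by 85 mm) begins 54 mm behind the grasp point. The pads swing forward as they close: fully open they stand 13 mm farther back than shut.
Start: joints at [1.099, 0.628, 0.038, 1.517, -0.027, 0.996, -0.02], TCP at [256.618, -597.214, 231.313] pointing down, gripper open.
Joint ranges: [-3.06, 3.06], [-0.37, 2.12], [-1.25, 1.32], [0.18, 2.47], [-1.1, 4.24], [0.23, 1.98], [-2.94, 2.94]. Speed limits (rad/s): [2.57, 2.57, 3.14, 3.14, 3.14, 3.14, 3.14].

### API

Orientations are given as [roll, pitch, yaw] about the fixed x, y, z axes, in that order (R = Rz(yaw) Ry(pitch) Rx(roll)).
In Python, from cell import read_state, get_image, camera_info, finish_job gives the robot as it stands.
- The arm moves only by the tool play_rows, never from a script. Its argument "deltas" is one flat list of numbers, 7 for each row, row after row: the shift along the tool's x, y, z in mm, then the turn, a rotation vector about the tool's x, y, z in rad, then the opening, from 0 (shut) to 1 (fully open). In form: [dx, dy, dz, ax, ay, az, grip, dx, dy, dz, ax, ay, az, grip, ...]. A call has 1 to 10 rows; each row is the pose to reach, as a shift and turn from the pose commanded when the call began, along the tool's axes at that moment; what a row does not reach only later rows make up. A row lasts 1/8 s, in which the tool goes at most 62.5 mm and 10.7 degrees, less where a joint would pass 70% of its speed; a pose out of reach is approached as far as the arm can. A call with a gripper value outside its range is refused whole. The fingers move at their own pace and stop on an object; the grip force is fixed at half the most. Time passes only in rows, so rows that repeat a pose let the fingers close. It gives the time, the measured TCP pose, the force, the opening and the grip force at its end, in the units of the state.
- read_state(): the state, without advancing time (a new reading comes with each control period).
- get_image(name): name is "scene" or "side" or "wrist"; returns the picture (384x512x3 uint8, red, green, blue); there is no depth.
- camera_info(name): a dict with "fx", "fy", "cx", "cy" (pixels), "T" (4x4, takes a point from camera to world coordinates). Camera axes: x right, y down, z forward; pixel columns grow to the right and rows downward; lengths in mm; the calibration is good to about 2 mm. A picture is of the moment at which its call begins: read the wrist's pose just before it. camera_info takes no time and is no camera call; for the wrist camera it gives the pose at the moment of the call.
- finish_job(): hands the job in; it is judged then, once.
The state is a dict: "clock": time; "qpos": joint angles; "qd": joint speeds; "tau": joint torques, N m; "eef_pos": TCP position; "tool_rot": TCP orientation; "force": force on the tool from outside, world axes, zero at the start; "torque": the same for the moment, N m; "width": finger opening in mm; "gripper_force": force on a finger pad.
Only numpy, scipy, OpenCV 4.12 (cv2) and the standard library are available. Lean on these libraries where they do the work, as an engineer would, in place of code of your own. Each camera call takes 0.05 s, during which the arm holds its last target. There are 200 camera calls.

### The job

Check the roller-lever limit switch that is mounted on the linear axis. First, with the carriage still where it stands, press the switch's roller lightly down with the fingertips until the lever lies about level with the top of the switch, hold it there for half a second and let it spring back up; then push the carriage along its rails with the fingers until the bent steel dog on its front edge sits on that roller and holds the lever down, and leave it parked there. Do not work the plunger switch at the other end, and do not shift or lift any of the tools and parts lying about.

Things in the scene. Friction and masses are not known exactly. Their poses are not given: they have to be found in the camera images.
- axis: Belt-driven linear axis fixed to the bench: aluminium profile 80 wide (x), 440 long (y), 40 high, two rails on top to z = 52, end blocks 92 x 17 x 72 high (inner faces y = +-203). Origin: centre of its underside; x to its back, y along the travel, z up. Its two limit switches stand along its front, in the lane x = -60, at y = +135 and y = -135; which is at which end varies.
- carriage (a joint): Carriage position along the axis' y in m: 0 mid-travel, bumpers at +-0.145; starts within 0.035 of 0. Drags with about 4 N, stays where left. Its dog lies flat on a switch when the carriage is within 20 mm of that switch's position (the bumper stops it 10 mm past); riding on to the roller takes 2 to 3 N more.
- carriage_mid (a point): Centre of the carriage plate: aluminium plate 96 (x) x 100 (y) x 18 thick, z = 62 to 80, on four bearing blocks (z = 46 to 62, reaching to y = +-48); a small belt clamp on top reaches z = 88. Axes as the axis.
- dog (a point): Middle of the dog's flat underside, at z = 60: a steel strip 17 wide, 3 thick, on the front edge of the carriage, flat over 40 mm and bent up at both ends to 97 mm overall. Axes as the axis.
- roller_lever (a joint): Angle in rad of the roller lever: 0 up (free), 0.34 fully down; trips at 0.17; level at 0.30; the dog holds it at about 0.26. Sprung: about 1.5 N at the roller at first, 4.5 N fully down. 10 mm down at the roller is about 0.26.
- roller (a point): Centre of the white roller of the roller-lever limit switch: 12 mm diameter, 10 mm wide, axle along the axis' x. Free, it is at z = 64 (top at z = 70). Its lever is 40 mm long, with the hinge on the axis' +y side of the roller.
- plunger (a joint): Travel in m of the pin of the other switch: 0 up, 0.007 fully down. To be left alone.
- plunger_top (a point): Top of the 10 mm steel pin of the plunger switch, z = 65 when free: the same black box with an upright pin in place of the lever.
- spare_switch: Loose spare roller-lever switch, black, about 60 x 70 x 20, lying on its side on the bench, fastened to nothing. To be left alone. Origin on its underside.
- bush: Flanged bronze bush, 34 diameter, 26 high, standing on the bench in front of the axis between the switches. Origin: centre of its underside. To be left alone.
- hex_key: Hex key 35 x 93 x 6 lying in front of the axis. Origin: centre of its underside. To be left alone.
- spanner: Combination spanner 20 x 143 x 4 lying behind the axis. Origin: centre of its underside. To be left alone.
- screwdriver: Screwdriver with a yellow handle, 34 x 189 x 38, lying on the bench. Origin: centre of its underside. To be left alone.
- pulley: White turned pulley, 60 diameter, 24 high, lying behind the axis. Origin: centre of its underside. To be left alone.
- tape_measure: Pocket tape measure 38 x 84 x 68, standing behind the axis. Origin: centre of its underside. To be left alone.
- roller_switch: The roller-lever limit switch on the axis, fixed: black box 18 x 52 x 30 (z = 12 to 42) on a bracket, with the lever on top. Origin on the bench below the roller (as it lies level), in the lane; axes as the axis, hinge 40 mm to +y.

How it is judged (in metres and radians):
On the way, in this order (a step that is already met when the one before it is completed fails the run):
1. the roller is pressed down past its trip point by the fingers, the carriage not yet moved (value of joint roller_lever above 0.17 rad and contact force between the fingers and roller_switch above 0.3 N and distance of carriage_mid from where it was at the start of the episode below 0.01 m), for 0.3 s.
2. the roller is let go and has sprung back up, the carriage not yet moved (value of joint roller_lever below 0.03 rad and contact force between each of the arm, the fingers and roller_switch below 0.1 N and distance of carriage_mid from where it was at the start of the episode below 0.01 m), for 0.2 s.
At the end, for the whole second after the job is handed in: The carriage stands still with its dog over the roller (within 25 mm) and alone holds the roller lever down past 0.2 rad; the plunger switch is up (value of joint roller_lever above 0.2 rad and horizontal distance between dog and roller below 0.025 m and velocity of joint carriage between -0.005 and 0.005 m/s and value of joint plunger below 0.0015 m); the robot touches nothing.
It fails at once if the plunger switch is worked (its pin down more than 1.5 mm) (value of joint plunger above 0.0015 m).
It fails at once if the roller switch is pressed harder than 25 N (contact force between any of the fingers, the arm and roller_switch above 25 N).
It fails at once if something lying about is shifted or lifted (moved more than 15 mm) (distance of any of spare_switch, bush, hex_key, spanner, screwdriver, pulley, tape_measure from where it was at the start of the episode above 0.015 m).
It also fails if it takes over 51 s, if anything falls off the work surface, if the arm or the gripper's body presses on something with over 40 N, if the wrist force passes 120 N, or if a joint passes its speed limit or range.

## Working session

There is one attempt and no reset: what is moved stays moved. The work goes in short steps, Python scripts to look and compute and a tool call to move; the robot and the scene stay as the last step left them, time stands still between calls to the robot, and variables do not carry over. Pictures are saved under pics/ and viewed, at most 10 in all, crops included, and the job is handed in when it is done.

Besides the shell and the picture viewer there is one more tool, called after "Call:" as name(argument=value, ...) on one line, values as JSON. play_rows: Moves the arm, as the interface text tells. Its arguments: {"type":"object","properties":{"deltas":{"type":"array"}},"required":["deltas"]}

```bash
mkdir -p pics; cat > h.py <<'E'
import numpy as np,cv2
from cell import *
def ray(name,u,v,z,I=None):
    I=I or camera_info(name);T=np.array(I["T"])
    d=T[:3,:3]@np.array([(u-I["cx"])/I["fx"],(v-I["cy"])/I["fy"],1]);o=T[:3,3]
    return o+d*(z-o[2])/d[2]
def proj(name,p):
    I=camera_info(name);T=np.array(I["T"]);q=T[:3,:3].T@(np.array(p)-T[:3,3])
    return I["fx"]*q[0]/q[2]+I["cx"],I["fy"]*q[1]/q[2]+I["cy"]
def save(name,fn):
    im=np.array(get_image(name));cv2.imwrite("pics/"+fn,im[:,:,::-1]);return im
E
python3 - <<'E'
from h import *
save("scene","s0.png");save("side","d0.png")
for n in("scene","side"):
    I=camera_info(n);print(n,I["fx"],np.round(I["T"],2).tolist())
s=read_state();print(s["clock"],s["eef_pos"],s["tool_rot"],s["force"],s["width"])
E
```

```text
scene 372.1855914033765 [[-0.81, -0.41, 0.42, 133.12], [-0.59, 0.53, -0.61, 584.86], [0.02, -0.74, -0.67, 702.88], [0.0, 0.0, 0.0, 1.0]]
side 354.3449899044164 [[-0.97, -0.13, 0.22, 279.83], [-0.26, 0.56, -0.78, 907.68], [-0.02, -0.81, -0.58, 733.47], [0.0, 0.0, 0.0, 1.0]]
0.1 [ 256.39473947 -596.72322212  230.49403044] [-3.13994018e+00  1.47956076e-05  4.05756409e-01] [-0.0924364   0.49588497  0.00827784] 85.55191410390896
```

View pics/s0.png

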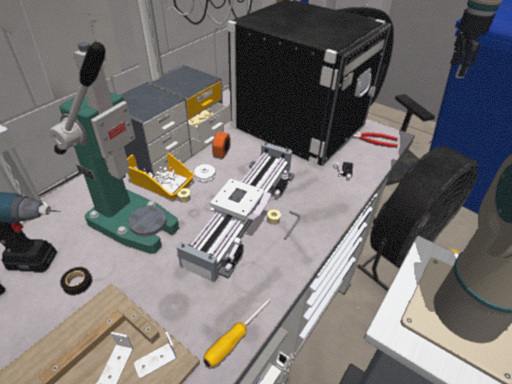

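View pics/d0.png

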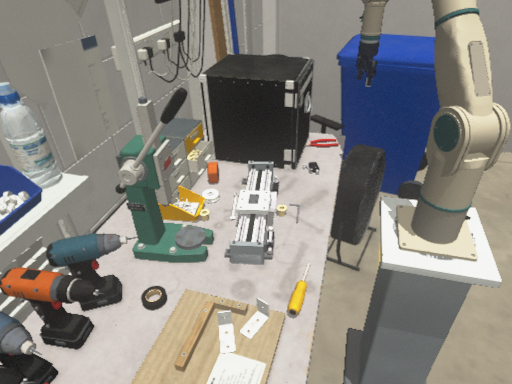

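The scene view shows the axis running from (195,262) to (280,155), with the carriage at (237,198), the bush at (273,215) and the hex key at (293,225). I'll zoom in on the axis in both views.

```bash
python3 - <<'E'
import cv2,numpy as np
a=cv2.imread("pics/s0.png")[140:285,170:305];b=cv2.imread("pics/d0.png")[150:270,215:310]
cv2.imwrite("pics/s0c.png",cv2.resize(a,None,fx=4,fy=4,interpolation=2))
cv2.imwrite("pics/d0c.png",cv2.resize(b,None,fx=5,fy=5,interpolation=2))
E
```

```text
(no output)
```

View pics/s0c.png

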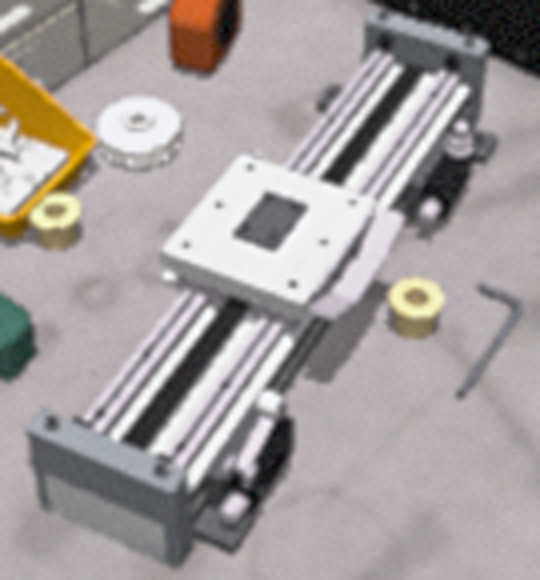

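View pics/d0c.png

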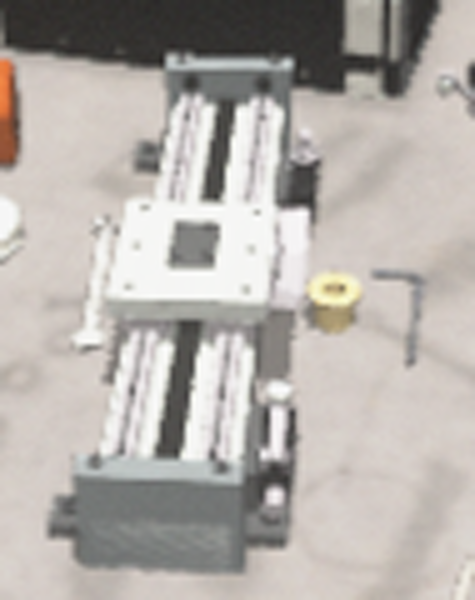

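```bash
python3 - <<'E'
from h import *
S=lambda u,v,z:ray("scene",170+u/4,140+v/4,z)
D=lambda u,v,z:ray("side",215+u/5,150+v/5,z)
def show(n,p):print(n,np.round(p,1))
cs=[S(30,432,72),S(185,487,72),S(372,10,72),S(490,42,72)]
cd=[D(76,470,72),D(243,472,72),D(168,60,72),D(293,62,72)]
for n,c in(("scene",cs),("side",cd)):
    c=np.array(c);print(n,np.round(c[:,:2],1).tolist());m=c.mean(0)
    d=(c[0]+c[1]-c[2]-c[3])[:2]/2;print("centre",m[:2].round(1),"len",np.hypot(*d).round(1),"yaw",(np.arctan2(d[1],d[0])-np.pi/2).round(4),"w",np.hypot(*(c[0]-c[1])[:2]),np.hypot(*(c[2]-c[3])[:2]))
show("roller s",S(270,402,68));show("roller d",D(279,393,68))
# carriage plate corners z=80
for f,q in((S,[(245,153),(378,205),(300,308),(163,253)]),(D,[(128,200),(275,205),(268,307),(107,300)])):
    c=np.array([f(*p,80) for p in q]);print(np.round(c[:,:2],1).tolist(),c.mean(0).round(1))
show("bush",S(416,297,26));show("bush",D(335,285,26))
for p in [(480,290),(520,310),(462,395)]:show("hex",S(*p,3))
E
```

```text
scene [[547.9, 266.2], [458.8, 244.0], [625.4, -163.1], [536.3, -182.5]]
centre [542.1  41.2] len 434.9 yaw 0.1791 w 91.73406985164644 91.12686603786567
side [[551.1, 265.4], [463.9, 246.0], [624.7, -156.5], [535.0, -173.7]]
centre [543.7  45.3] len 427.0 yaw 0.1704 w 89.33904194633385 91.34073670315532
roller s [460.6 170.3  68. ]
roller d [461.1 175.8  68. ]
[[593.2, 25.6], [497.4, 14.1], [483.3, 112.9], [575.0, 126.4]] [537.2  69.8  80. ]
[[595.8, 30.5], [502.6, 14.6], [482.1, 116.4], [576.8, 131.9]] [539.3  73.4  80. ]
bush [461.3  20.3  26. ]
bush [462.  19.  26.]
hex [442.5 -29.6   3. ]
hex [412.3 -30.    3. ]
hex [404.1  52.9   3. ]
```

The roller-lever switch is at the near (+y) end, with its roller at scene crop (270,402) and its hinge towards +y. The plunger is at the far end. The axis centre is about (543,43), yaw about 0.175. Both agree with the stated sizes. Next I'll check the case on the way and work out the first move.

```bash
cat >> h.py <<'E'
from scipy.spatial.transform import Rotation as Ro
def delta(p,yaw,s=None):
    s=s or read_state();R=Ro.from_euler("xyz",s["tool_rot"]);Rt=Ro.from_euler("xyz",[np.pi,0,yaw])
    return R.inv().apply(np.array(p)-s["eef_pos"]).round(2),(R.inv()*Rt).as_rotvec().round(4)
C=np.array([543,43]);Y=.175
def ax(x,y,z):return np.array([C[0]+x*np.cos(Y)-y*np.sin(Y),C[1]+x*np.sin(Y)+y*np.cos(Y),z])
E
python3 - <<'E'
from h import *
for p in [(321,164),(238,118),(388,140)]:print(ray("scene",*p,0).round())
print("roller",ax(-60,137,64))
for p in [(400,-350,231),(450,150,200),(420,130,170)]:print(p,*delta(p,.175))
E
```

```text
[ 477. -264.    0.]
[ 837. -317.    0.]
[ 361. -515.    0.]
roller [460.06359282 167.46104757  64.        ]
(400, -350, 231) [ 229.33 -170.01   -0.23] [-1.600e-03  2.000e-04  2.308e-01]
(450, 150, 200) [ 472.63 -609.62   31.49] [-1.600e-03  2.000e-04  2.308e-01]
(420, 130, 170) [ 437.17 -603.04   61.48] [-1.600e-03  2.000e-04  2.308e-01]
```

Call:
play_rows(deltas=[35,-48,0,0,0,0.02,0,70,-96,0,0,0,0.05,0,105,-144,0,0,0,0.07,0,140,-192,0,0,0,0.1,0,175,-240,0,0,0,0.12,0,210,-288,0,0,0,0.15,0,245,-336,0,0,0,0.17,0,280,-384,0,0,0,0.2,0,315,-432,10,0,0,0.22,0,350,-480,20,0,0,0.231,0])

```text
clock: 1.35
eef_pos: [389.1, -16.2, 211.3]
tool_rot: [3.141, -0.001, 0.174]
force: [0.0, -1.0, 1.5]
width: 0.5
gripper_force: 0.0
```

```bash
python3 - <<'E'
from h import *
s=read_state();print(s["clock"],s["eef_pos"],s["tool_rot"],s["force"],s["width"])
print(*delta((430,150,170),.175))
E
```

```text
1.35 [389.06783376 -16.22406546 211.26034923] [ 3.14137169e+00 -1.03294642e-03  1.74032026e-01] [ 0.03932532 -1.01769072  1.46705749] 0.45223498186453737
[  69.05 -156.63   41.3 ] [ 0.0002 -0.001  -0.001 ]
```

Call:
play_rows(deltas=[23,-52,0,0,0,0,0,46,-104,20,0,0,0,0,69,-157,41,0,0,0,0,69,-157,41,0,0,0,0,69,-157,41,0,0,0,0])

```text
clock: 1.98
eef_pos: [428.8, 148.0, 170.0]
tool_rot: [3.141, 0.002, 0.175]
force: [0.2, -0.2, 0.3]
width: 0.2
gripper_force: 0.0
```

```bash
python3 - <<'E'
from h import *
s=read_state();print(s["clock"],s["eef_pos"],s["force"]);print("pred roller px",proj("wrist",ax(-60,136.8,64)),proj("wrist",s["eef_pos"]))
I=camera_info("wrist");print(I["fx"],I["cx"],I["cy"],np.round(I["T"],3).tolist())
im=save("wrist","w1.png")
E
```

```text
1.975 [428.79223444 148.04257642 169.9563806 ] [ 0.18547289 -0.19392946  0.34325303]
pred roller px (np.float64(238.12596113230512), np.float64(149.28180363759873)) (np.float64(253.32752394258483), np.float64(236.3355838077582))
276.4993276661233 252.81983642874818 187.87006234908222 [[0.174, -0.947, -0.271, 497.024], [-0.985, -0.168, -0.048, 160.454], [0.0, 0.276, -0.961, 312.507], [0.0, 0.0, 0.0, 1.0]]
```

View pics/w1.png

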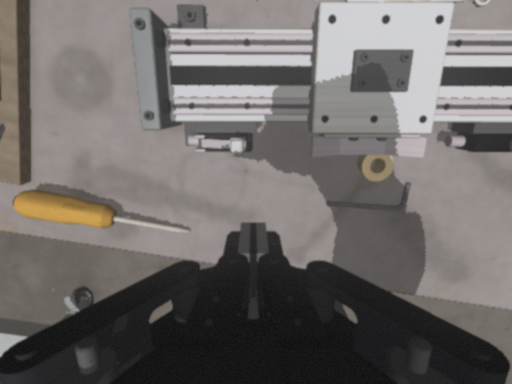

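The wrist view shows the roller at (238,145), against a predicted (238,149). The end block's top outer edge runs from (132,10) to (143,129), and the carriage's corners are at (318,2), (451,2), (433,132) and (313,132).

```bash
python3 - <<'E'
from h import *
W=lambda u,v,z:ray("wrist",u,v,z).round(1)
im=cv2.imread("pics/w1.png").astype(int)
m=(im.min(2)>150)[130:160,180:262];ys,xs=np.nonzero(m);print("white",[(180+a,130+b) for a,b in [(xs.min(),ys.min()),(xs.max(),ys.max())]])
r=m[:, 50:];y,x=np.nonzero(r);print("roller px",230+x.mean(),130+y.mean(),x.min()+230,x.max()+230,y.min()+130,y.max()+130)
p=W(238,145.5,66);print("roller",p)
R=np.array([[np.cos(Y),np.sin(Y)],[-np.sin(Y),np.cos(Y)]])
print("roller ax",R@(p[:2]-C))
for q,z in(((132,10),72),((143,129),72),((164,128),72),((313,132),80),((433,132),80),((318,2),80),((451,2),80)):
    p=W(*q,z);print(q,p,"ax",(R@(p[:2]-C)).round(1))
print(*delta((*p[:2],90),Y))
for P in(ax(-60,137,95),):print(P,*delta(P,Y))
E
```

```text
white [(np.int64(188), np.int64(136)), (np.int64(241), np.int64(151))]
roller px 235.71428571428572 145.26315789473685 230 241 139 151
roller [464.  167.1  66. ]
roller ax [-56.1865767  135.95910635]
(132, 10) [552.8 263.2  72. ] ax [ 48.  215.1]
(143, 129) [464.6 249.1  72. ] ax [-41.3 216.6]
(164, 128) [468.6 231.5  72. ] ax [-40.4 198.6]
(313, 132) [487.6 107.3  80. ] ax [-43.4  73. ]
(433, 132) [504.8   9.3  80. ] ax [-43.5 -26.5]
(318, 2) [579.8 125.4  80. ] ax [50.6 74.7]
(451, 2) [596.7  29.1  80. ] ax [ 50.5 -23. ]
[144.83 145.3   80.3 ] [ 0.0009  0.0008 -0.0016]
[460.06359282 167.46104757  95.        ] [ 34.11 -14.56  75.25] [ 0.0009  0.0008 -0.0016]
```

```bash
python3 -c "
from h import *
print(*delta((462,168,80),Y))"
```

```text
[ 36.13 -14.77  90.25] [ 0.0009  0.0008 -0.0016]
```

Call:
play_rows(deltas=[18,-7,30,0,0,0,0,35,-13,65,0,0,0,0,35,-13,85,0,0,0,0,35,-13,90,0,0,0,0,35,-13,90,0,0,0,0])

```text
clock: 2.65
eef_pos: [461.7, 166.4, 80.9]
tool_rot: [3.141, -0.0, 0.173]
force: [1.2, 0.3, 1.0]
width: -0.0
gripper_force: 0.0
```

```bash
python3 - <<'E'
from h import *
print(read_state()["force"],read_state()["eef_pos"],*delta((462,168,58.5),Y))
im=save("wrist","w2.png");s=np.array(get_image("scene"))[:,:,::-1]
im=im[:,:,::-1][60:260,130:400];c=s[200:300,190:290]
cv2.imwrite("pics/c2.png",np.hstack([cv2.resize(im,None,fx=1.5,fy=1.5)[:300],cv2.resize(c,(300,300),interpolation=2)]))
E
```

```text
[1.17829392 0.30555136 0.96395133] [461.73318602 166.38327935  80.88226432] [ 0.54 -1.55 22.38] [ 0.0003 -0.0002 -0.002 ]
```

View pics/c2.png

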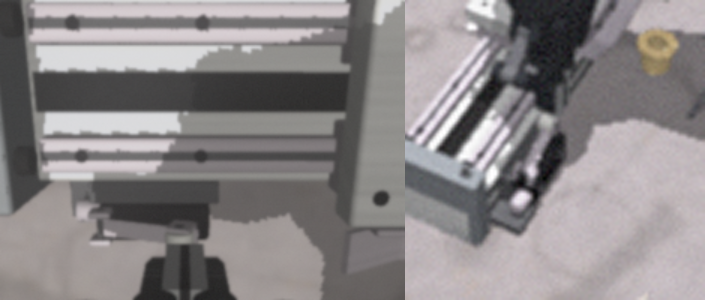

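The tips, at about (252,223), sit just beside the roller at (250,217) in the wrist view. I'll check that against the projection.

```bash
python3 - <<'E'
from h import *
p=read_state()["eef_pos"]
print(proj("wrist",p),proj("wrist",[p[0],p[1],70]));q=ray("wrist",250,217,69);print(q,*delta(q,Y))
q=ray("wrist",250,213,69);print(q,*delta(q,Y))
E
```

```text
(np.float64(253.37269502573616), np.float64(236.38804144127283)) (np.float64(253.35037731152255), np.float64(228.08648979410162))
[468.48752048 170.21542239  69.        ] [ 6.76 -2.01 12.38] [-0.0002 -0.0016 -0.0013]
[471.01508888 170.65209081  69.        ] [ 9.32 -2.01 12.38] [-0.0002 -0.0016 -0.0013]
```

Call:
play_rows(deltas=[3,-2,4,0,0,0,0,3,-2,9,0,0,0,0,3,-2,13,0,0,0,0,3,-2,17,0,0,0,0,3,-2,20,0,0,0,0,3,-2,21.5,0,0,0,0,3,-2,21.5,0,0,0,0])

```text
clock: 3.62
eef_pos: [464.5, 170.0, 58.9]
tool_rot: [-3.141, -0.001, 0.175]
force: [1.4, -0.5, 3.9]
width: -0.0
gripper_force: 1.8
```

```bash
python3 - <<'E'
from h import *
s=read_state();print(s["force"],s["eef_pos"])
im=save("wrist","w3.png")[:,:,::-1];s=np.array(get_image("side"))[:,:,::-1];t=np.array(get_image("scene"))[:,:,::-1]
f=lambda a:cv2.resize(a,(260,300),interpolation=2)
cv2.imwrite("pics/c3.png",np.hstack([f(im[160:260,200:287]),f(s[200:280,230:300]),f(t[220:290,190:250])]))
E
```

```text
[ 1.36700769 -0.5037648   3.8788858 ] [464.50171364 170.03617572  58.88736131]
```

View pics/c3.png

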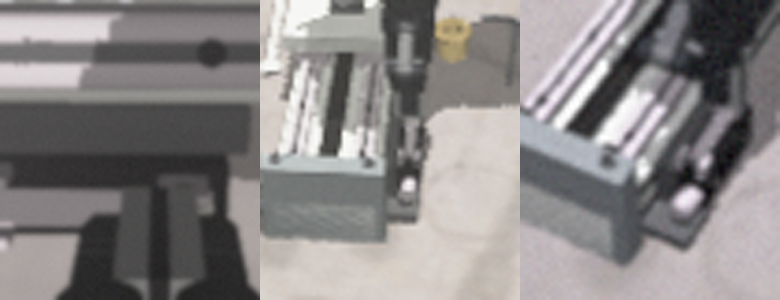

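The tips are on the roller and the lever lies about level. The upward force is about 3.9 N at TCP z = 58.9. I'll hold for half a second, then lift.

Call:
play_rows(deltas=[0,0,0.3,0,0,0,0,0,0,0.3,0,0,0,0,0,0,0.3,0,0,0,0,0,0,0.3,0,0,0,0,0,0,-8,0,0,0,0,0,0,-20,0,0,0,0,0,0,-40,0,0,0,0,0,0,-65,0,0,0,0,0,0,-70,0,0,0,0,0,0,-70,0,0,0,0])

```text
clock: 5.03
eef_pos: [463.7, 169.8, 128.9]
tool_rot: [3.142, 0.0, 0.175]
force: [-0.4, 0.1, 0.3]
width: -0.0
gripper_force: 0.0
```

```bash
python3 - <<'E'
from h import *
s=read_state();print(s["force"],s["eef_pos"])
for q in((0,-60,130),(0,-60,68)):print(ax(*q),*delta(ax(*q),Y))
E
```

```text
[-0.4254049   0.07443252  0.25347022] [463.72173797 169.79005048 128.92751431]
[553.44648826 -16.08359233 130.        ] [ 56.04 198.64  -1.08] [ 0.0001  0.0004 -0.0002]
[553.44648826 -16.08359233  68.        ] [ 56.06 198.64  60.92] [ 0.0001  0.0004 -0.0002]
```

Call:
play_rows(deltas=[14,50,0,0,0,0,0,28,100,0,0,0,0,0,42,150,0,0,0,0,0,56,195,0,0,0,0,0,56,199,0,0,0,0,0,56,199,0,0,0,0,0,56,199,30,0,0,0,0,56,199,55,0,0,0,0,56,199,61,0,0,0,0,56,199,61,0,0,0,0])

```text
clock: 6.28
eef_pos: [553.5, -15.1, 67.7]
tool_rot: [-3.141, 0.001, 0.176]
force: [-0.2, 0.4, 0.6]
width: 0.1
gripper_force: 0.0
```

```bash
python3 - <<'E'
from h import *
s=read_state();print(s["force"],s["eef_pos"],proj("wrist",s["eef_pos"]))
im=save("wrist","w4.png")
E
```

```text
[-0.2143024   0.42858204  0.55035129] [553.52712532 -15.09311873  67.74853002] (np.float64(253.38918038907477), np.float64(236.38298543542567))
```

View pics/w4.png

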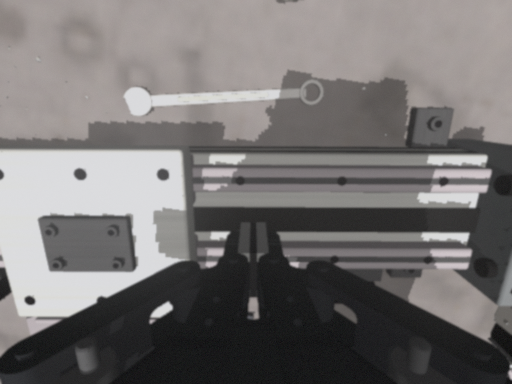

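The tips are over the belt on the axis centreline at (253,236), and the plate's edge is at column 190, about 24 mm clear on the +y side. I'll approach to contact.

Call:
play_rows(deltas=[0,-8,0,0,0,0,0,0,-15,0,0,0,0,0,0,-22,0,0,0,0,0,0,-29,0,0,0,0,0,0,-36,0,0,0,0,0,0,-43,0,0,0,0,0,0,-50,0,0,0,0,0,0,-57,0,0,0,0,0,0,-64,0,0,0,0,0,0,-70,0,0,0,0,0])

```text
clock: 7.58
eef_pos: [541.9, 53.2, 67.9]
tool_rot: [-3.142, -0.001, 0.175]
force: [1.9, -4.4, 4.0]
width: 0.3
gripper_force: 2.2
```

```bash
python3 - <<'E'
from h import *
s=read_state();print(s["force"],s["eef_pos"])
im=np.array(get_image("wrist"))
g=im[170:210,:,:].mean((0,2));print(np.round(g[150:260:4]));save("wrist","w5.png")
R=np.array([[np.cos(Y),np.sin(Y)],[-np.sin(Y),np.cos(Y)]]);print("tcp ax",R@(s["eef_pos"][:2]-C))
d=np.abs(np.diff(g));e=np.argsort(-d)[:6];print(e,d[e].round())
for u in (e[0],):
    p=ray("wrist",u,190,80);print("edge ax",R@(p[:2]-C))
E
```

```text
[ 1.8684987  -4.35266248  3.96362539] [541.92573659  53.24856621  67.8738995 ]
[219. 217. 218. 213. 214. 219. 216. 216. 218. 218. 218. 218. 215. 185.
 180. 195. 212. 198. 185. 108. 116. 119. 118. 117. 116. 115. 108. 109.]
tcp ax [ 0.72650309 10.27907313]
[225 224 223 226 228  44] [25. 23. 18. 15. 13. 12.]
edge ax [31.38441381 25.32253494]
```

Contact made and the carriage is moving: the push force is about 4.4 N and the plate's edge is at y ≈ 24, so the centre is near 74. About 59 mm to go.

Call:
play_rows(deltas=[0,-8,0,0,0,0,0,0,-16,0,0,0,0,0,0,-24,0,0,0,0,0,0,-31,0,0,0,0,0,0,-38,0,0,0,0,0,0,-44,0,0,0,0,0,0,-50,0,0,0,0,0,0,-55,0,0,0,0,0,0,-58,0,0,0,0,0,0,-58,0,0,0,0,0])

```text
clock: 8.93
eef_pos: [531.4, 110.6, 67.7]
tool_rot: [-3.141, 0.0, 0.175]
force: [1.7, -2.2, -0.4]
width: -0.1
gripper_force: 1.0
```

```bash
python3 - <<'E'
from h import *
s=read_state();print(s["force"],s["eef_pos"])
im=save("wrist","w6.png")[:,:,::-1];a=np.array(get_image("side"))[:,:,::-1];t=np.array(get_image("scene"))[:,:,::-1]
R=np.array([[np.cos(Y),np.sin(Y)],[-np.sin(Y),np.cos(Y)]]);print("tcp ax",R@(s["eef_pos"][:2]-C))
f=lambda a:cv2.resize(a,(260,300),interpolation=2)
cv2.imwrite("pics/c6.png",np.hstack([cv2.resize(im,(400,300)),f(a[190:290,220:307])[:,:200],f(t[200:290,180:258])[:,:200]]))
E
```

```text
[ 1.69656398 -2.19323308 -0.39988791] [531.43214568 110.56364576  67.7057709 ]
tcp ax [ 0.37220738 68.54577261]
```

View pics/c6.png

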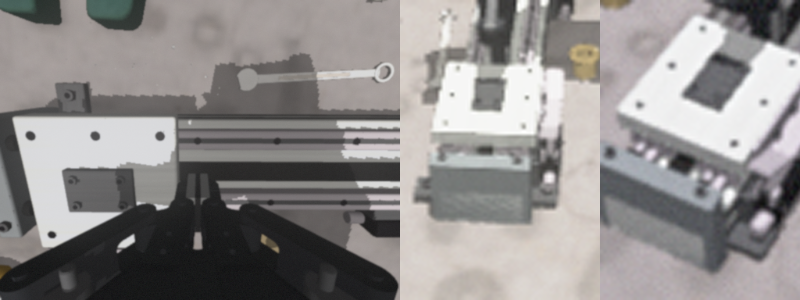

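The plate is now close to the near end block, with its right edge at about (226,151) and left edge at about (18,150) in full wrist pixels. I'll measure where it stands.

```bash
python3 - <<'E'
from h import *
R=np.array([[np.cos(Y),np.sin(Y)],[-np.sin(Y),np.cos(Y)]])
for u,v in((18,150),(226,150),(52,315),(5,165)):print(u,v,(R@(ray("wrist",u,v,80)[:2]-C)).round(1))
E
```

```text
18 150 [ 50.7 179.7]
226 150 [50.7 81.5]
52 315 [-42.6 182.3]
5 165 [ 43.5 187.7]
```

The centre is at about 131, which is right over the roller's 135. I'll back off and lift.

Call:
play_rows(deltas=[0,10,0,0,0,0,0,0,25,0,0,0,0,0,0,35,0,0,0,0,0,0,35,-30,0,0,0,0,0,35,-80,0,0,0,0,0,35,-130,0,0,0,0,0,35,-130,0,0,0,0,0,35,-130,0,0,0,0])

```text
clock: 10.07
eef_pos: [537.2, 74.6, 197.4]
tool_rot: [3.142, 0.001, 0.174]
force: [-0.4, -0.3, -0.2]
width: -0.2
gripper_force: 0.0
```

```bash
python3 - <<'E'
from h import *
R=np.array([[np.cos(Y),np.sin(Y)],[-np.sin(Y),np.cos(Y)]])
s=read_state();print(s["force"],s["eef_pos"])
im=save("wrist","w7.png")[:,:,::-1];a=np.array(get_image("side"))[:,:,::-1]
for y in(81,181):print(proj("wrist",ax(-48,y,80)),proj("wrist",ax(48,y,80)))
print("roller",proj("wrist",ax(-60,135,58)))
cv2.imwrite("pics/c7.png",np.hstack([im,cv2.resize(a[190:270,230:290],(288,384),interpolation=2)]))
E
```

```text
[-0.35783081 -0.31399489 -0.17984562] [537.19211785  74.63220439 197.42182253]
(np.float64(205.396456758868), np.float64(227.77899047477388)) (np.float64(200.3865255355132), np.float64(131.74659161074305))
(np.float64(107.07711364787605), np.float64(227.80422868250233)) (np.float64(91.79616799198766), np.float64(131.79900320337617))
roller (np.float64(160.3605908223514), np.float64(229.51351012291386))
```

View pics/c7.png

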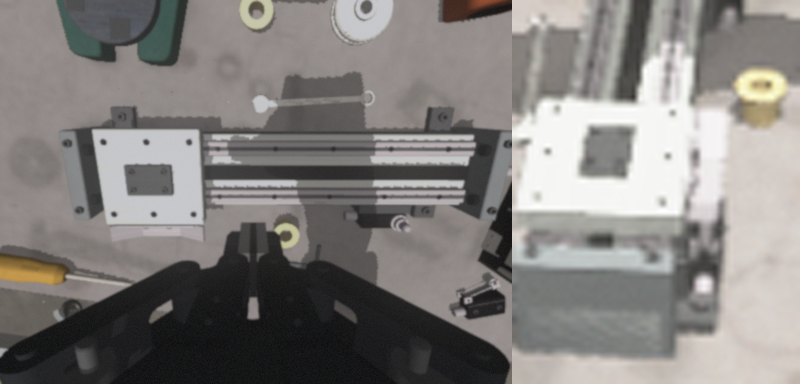

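The carriage is parked: its front plate corners are at columns 107 and 203, where y ≈ 132 predicts them. The dog covers the roller at (160,230), the arm is clear, and everything lying about looks undisturbed.

```bash
python3 -c "
from cell import *
print(finish_job())"
```

```text
the job is handed in; nothing more can be done
None
```

I pressed the roller to about level, held it for over half a second and let it spring back, then parked the carriage with its dog over the roller (about 3 mm from centre by camera) and handed the job in at about 10 s; no verdict was returned.

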